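# Fit the drying cartridge and crack the desiccator lid open

### The arm

A 6-joint arm with a two-finger parallel gripper is mounted at the origin on the work surface. World frame = base frame: x ahead of the robot, y to its left, z up, the work surface at z = 0. Lengths are in m, angles in rad, forces in N, time in s.
With the tool pointing down it reaches from about 0.375 to 0.9 m from the base axis. Payload 3.1 kg.
Tool frame: the origin (TCP) lies on the centre line of the jaws, within the pads' length; the fingertips stand 19 mm ahead of it and the grasp point (between the pads) is the TCP; z points along the fingers, y is the line along which they close (so a half turn about z gives the same grasp; the last joint's range is limited). The gripper opens to 85 mm and grips with 20 to 120 N. Pads are 22 mm wide; open, the fingers measure 114 mm over their backs; the gripper's body (76 mm by 85 mm) begins 54 mm behind the grasp point. The pads swing forward as they close: fully open they stand 13 mm farther back than shut.
Start: joints at [1.161, 0.527, 1.433, -0, 1.181, -0.178], TCP at [0.144, 0.608, 0.25] pointing down, gripper open.
Joint ranges: [-3.08, 3.08], [-0.75, 2.2], [0.22, 2.44], [-1.43, 4.57], [0, 2.65], [-2.85, 2.85]. Speed limits (rad/s): [2.79, 2.79, 3.14, 3.14, 3.14, 3.14].

### API

Orientations are given as a unit quaternion [x, y, z, w].
In Python, from station import manip gives the robot as it stands.
- The arm moves only by the tool servo_tool, never from a script. Its argument "rows" is a list that holds one entry, the list of rows, each a list of 7 numbers: the turn, a rotation vector about the tool's x, y, z in degrees, then the shift along the tool's x, y, z in m, then the gripper command: -1 is shut, 1 is fully open, values between are in proportion. In form: [[[wx, wy, wz, tx, ty, tz, jaw], ...]]. A call has 1 to 8 rows; each row shifts and turns the commanded pose from where the row before left it, along the tool's axes as they then stand; what a row does not reach is not made up. A row lasts 1/12 s, in which the tool goes at most 41.7 mm and 7.16 degrees, less where a joint would pass 70% of its speed; a pose out of reach is approached as far as the arm can. A call is refused whole if a number of a shift passes 0.0417 or a number of a turn 7.16, either way. A call with a gripper value outside its range is refused whole. The fingers move at their own pace and stop on an object; "squeeze" is the grip in N (left out, the last holds). Time passes only in rows, so rows that do not move let the fingers close. It gives the time, the measured TCP pose, the force, the opening and the grip force at its end, in the units of the state.
- manip.sense(): the state, without advancing time (a new reading comes with each control period).
- manip.snapshot(name): name is "side" or "top" or "wrist"; returns the picture (420x560x3 uint8, blue, green, red); there is no depth.
- manip.camera_info(name): a dict with "K" (3x3 intrinsics, pixels), "k1" (the pictures are not rectified: a ray, as slopes to the right and down, at radius r is drawn at 1 + k1 r^2 times it, then the intrinsics apply), "camera_from_world" (4x4, takes a point from world to camera coordinates). Camera axes: x right, y down, z forward; pixel columns grow to the right and rows downward; lengths in m; the calibration is good to about 2 mm. A picture is of the moment at which its call begins: read the wrist's pose just before it. camera_info takes no time and is no camera call; for the wrist camera it gives the pose at the moment of the call.
- manip.sign_off(): hands the job in; it is judged then, once.
The state is a dict: "t": time; "q": joint angles; "qd": joint speeds; "tau": joint torques, N m; "tcp_pos": TCP position; "tool_rot": TCP orientation; "force": force on the tool from outside, world axes, zero at the start; "ft_torque": the same for the moment, N m; "finger_gap": opening from 0.0 (shut) to 1.0 (fully open); "gripper_force": force on a finger pad.
Only numpy, scipy, OpenCV 4.12 (cv2) and the standard library are available. Lean on these libraries where they do the work, as an engineer would, in place of code of your own. Each camera call takes 0.05 s, during which the arm holds its last target. There are 200 camera calls.

### The job

Let dry air into the sealed desiccator: first push the drying cartridge, open end down, fully home onto the brass vent spigot beside the jar and let go of it. Then take the lid by its black knob, pull it straight up until the sticky seal breaks, without letting it jump up high, and finish holding it, level and centred over the jar, about 20 mm above the rim. Finish while still gripping the lid, resting on nothing, with the cartridge still home on the spigot, and leave the bottle, beaker and stopper where they are.

Things in the scene. Friction and masses are not known exactly. Their poses are not given: they have to be found in the camera images.
- cartridge_mid (a point): centre (half-way up) of the drying cartridge: loose upright cylinder, white with orange ends, 32 mm diameter, 90 mm tall, about 0.1 kg, standing open end down on the bench; z is its axis, upward. Its lower 40 mm is a socket of 22 mm bore, the rest solid. It stands right or left of the desiccator, the brown bottle in the other place
- shoulder (a point): centre of the flat top of the black vent post (34 mm diameter, 55 mm above the bench), fixed to the desiccator; the brass spigot rises 30 mm from here, 18 mm diameter with a tapered tip (upper 5 mm, to 12 mm diameter). z is up; y points to the jar's axis, 150 mm away. The cartridge is home when its lower end sits on this shoulder, its centre then 45 mm above this point
- rim (a point): centre of the mouth of the fixed desiccator jar, at the height of its blue rim, 120 mm above the bench (rim 154 mm diameter); z is up; the vent post lies 150 mm from here along its -y. Jar and post stand on a 12 mm thick grey plate, 180 mm in x and from 190 mm (-y, post side) to 90 mm (+y)
- knob (a point): grip centre of the lid's black knob, on the lid's axis: knob 30 mm diameter, its top 20 mm above this point, its foot (the lid's white top) 22 mm below. The underside of the lid's flange lies 42 mm below this point and, shut, flat on the rim: the gap is this point's height above the rim less 42 mm
- lid: loose white lid, 156 mm diameter, 0.2 to 0.45 kg; origin at the centre of its flange's underside, z up. Its plug reaches 20 mm down into the jar. The seal holds with almost no give, lets go at about 14 to 24 N of upward pull (weight included) in the first 2 mm, then drags less and less; the plug is clear of the rim's sealing nubs once the gap is over 13 mm. Let go, it drops back onto them
- desiccator: the fixed desiccator, jar with plate and vent post; origin on the bench at the jar's axis, z up, the vent post towards its -y
- cartridge: the cartridge; origin at the centre of its lower, open end, z up along its axis
- bottle: bystander: brown bottle with blue cap, 60 mm diameter, 130 mm tall; origin at the centre of its foot
- beaker: bystander: glass beaker, 68 mm diameter, 85 mm tall; origin at the centre of its foot
- stopper: bystander: cork stopper, 52 mm diameter, 22 mm tall; origin at the centre of its foot
Not all that is in view belongs to the job. There is more than one size of the lid; the one meant has the size given above. There is more than one size of the cartridge; the job needs the smaller.

How it is judged:
On the way, in this order (a step that is already met when the one before it is completed fails the run):
1. the cartridge is fully home on the spigot and let go, the lid still shut (horizontal distance between cartridge and shoulder below 0.005 m and z of cartridge in the frame of shoulder below 0.003 m and angle between cartridge's own z axis and vertical below 0.08 rad and contact force between the fingers and cartridge below 0.1 N and z of lid in the frame of rim below 0.004 m), for 0.2 s.
2. the lid has broken free of the seal, held by the fingers (z of lid in the frame of rim above 0.012 m and contact force between the fingers and lid above 1 N), for 0.1 s.
At the end, for the whole second after the job is handed in: The fingers grip the lid (over 1 N) and hold it still, its flange 12.5 to 30 mm above the rim, within 12 mm of centred and 7 degrees of level, touching neither jar nor cartridge; the cartridge sits home on the spigot (lower end within 3 mm of the shoulder, 5 mm of centred, upright within 5 degrees) (z of lid in the frame of rim between 0.0125 and 0.03 m and horizontal distance between lid and rim below 0.012 m and angle between lid's own z axis and vertical below 0.12 rad and linear speed of lid below 0.02 m/s and contact force between the fingers and lid above 1 N and contact force between lid and desiccator below 0.3 N and horizontal distance between cartridge and shoulder below 0.005 m and z of cartridge in the frame of shoulder below 0.003 m and angle between cartridge's own z axis and vertical below 0.08 rad and contact force between lid and cartridge below 0.1 N); the arm keeps its last pose, push and grip.
It fails at once if the lid lifted before the cartridge is home (z of lid in the frame of rim above 0.006 m and (horizontal distance between cartridge and shoulder above 0.006 m or z of cartridge in the frame of shoulder above 0.006 m)).
It fails at once if the lid jumped or was lifted more than 50 mm above the rim (z of lid in the frame of rim above 0.05 m).
It fails at once if the bottle was moved by more than 30 mm (distance of bottle from where it was at the start of the episode above 0.03 m).
It fails at once if the beaker was moved by more than 30 mm (distance of beaker from where it was at the start of the episode above 0.03 m).
It fails at once if the stopper was moved by more than 30 mm (distance of stopper from where it was at the start of the episode above 0.03 m).
It also fails if it takes over 61 s, if anything falls off the work surface, if the arm or the gripper's body presses on something with over 40 N, if the wrist force passes 120 N, or if a joint passes its speed limit or range.

## Working session

There is one attempt and no reset: what is moved stays moved. The work goes in short steps, Python scripts to look and compute and a tool call to move; the robot and the scene stay as the last step left them, time stands still between calls to the robot, and variables do not carry over. Pictures are saved under pics/ and viewed, at most 10 in all, crops included, and the job is handed in when it is done.

Besides the shell and the picture viewer there is one more tool, called after "Call:" as name(argument=value, ...) on one line, values as JSON. servo_tool: Moves the arm, as the interface text tells. Its arguments: {"type":"object","properties":{"rows":{"type":"array","items":{"type":"array","items":{"type":"array","items":{"type":"number"}}}},"squeeze":{"type":"number"}},"required":["rows"]}

```bash
mkdir -p pics; cat > h.py <<'E'
from station import manip
import numpy as np, cv2
from scipy.spatial.transform import Rotation as R
def snap(n,f=None):
    ci=manip.camera_info(n); im=np.array(manip.snapshot(n))
    if f: cv2.imwrite('pics/'+f,im)
    return im,ci
def ray(ci,u,v):
    K=np.array(ci['K']); x=(u-K[0,2])/K[0,0]; y=(v-K[1,2])/K[1,1]
    d=np.hypot(x,y); r=d
    for _ in range(20): r=d/(1+ci['k1']*r*r)
    s=r/d if d>0 else 1
    T=np.array(ci['camera_from_world']); 
    return -T[:3,:3].T@T[:3,3], T[:3,:3].T@np.array([x*s,y*s,1])
def onz(ci,u,v,z):
    o,d=ray(ci,u,v); return o+d*(z-o[2])/d[2]
def proj(ci,p):
    T=np.array(ci['camera_from_world']); c=T[:3,:3]@np.array(p)+T[:3,3]
    x,y=c[0]/c[2],c[1]/c[2]; f=1+ci['k1']*(x*x+y*y); K=np.array(ci['K'])
    return np.array([K[0,0]*x*f+K[0,2],K[1,1]*y*f+K[1,2]])
E
python3 - <<'E'
from h import *
np.set_printoptions(precision=3,suppress=True)
a,ci=snap('top','top0.png');b,cj=snap('side','side0.png')
for c in(ci,cj): print(ray(c,280,210),c['K'][0][0],c['k1'])
s=manip.sense();print(s)
E
```

```text
(array([ 0.365, -0.009,  1.255]), array([ 0.171,  0.02 , -0.986])) 448.29101073545655 0.017143238455156206
(array([ 0.344, -1.183,  1.035]), array([ 0.131,  0.787, -0.603])) 542.0219825656367 -0.17998298374770344
{'t': 0.1, 'q': array([ 1.16 ,  0.528,  1.434, -0.   ,  1.181, -0.179]), 'qd': array([-0.001, -0.002, -0.003, -0.001,  0.   ,  0.001]), 'tau': array([ -0.001, -44.331, -17.859,  -0.   ,   0.004,   0.   ]), 'tcp_pos': array([0.143, 0.608, 0.249]), 'tool_rot': array([ 0.116,  0.993, -0.001, -0.   ]), 'force': array([-0.552, -0.203,  0.195]), 'ft_torque': array([-0.021, -0.037, -0.008]), 'gripper_force': 0.0, 'finger_gap': 1.0002610806989052}
```

View pics/top0.png

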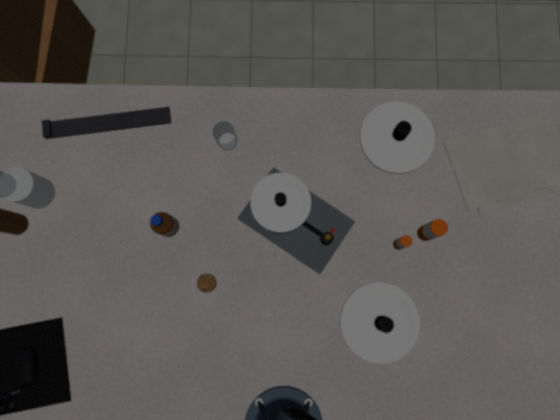

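View pics/side0.png

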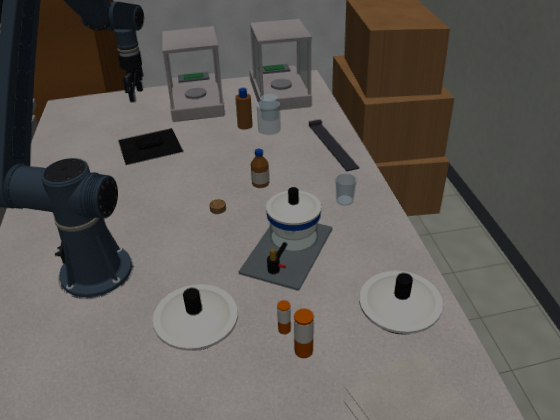

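Top view: lid candidates are (280,200) on the jar, (398,135) and (382,322), the last two being larger and lying on the bench. Cartridge candidates are (403,242), which is small, and (434,229), which is big. I choose the lid on the jar and the small cartridge at (403,242). The vent spigot is at about (327,238).

```bash
python3 - <<'E'
from h import *
a=cv2.imread('pics/top0.png');b=cv2.imread('pics/side0.png')
c1=cv2.resize(a[180:270,240:460],None,fx=3.6,fy=3.6,interpolation=cv2.INTER_CUBIC)
c2=cv2.resize(b[180:360,220:345],None,fx=1.8*1,fy=1.8,interpolation=cv2.INTER_CUBIC)
c1=c1[:,:792]
W=np.zeros((324+5+0,800,3),np.uint8)
W[:324,:792]=np.clip(c1[:324].astype(int)*2,0,255)
W2=np.zeros((600,800,3),np.uint8);W2[:324,:792]=W[:324];W2[324:600,:225]=c2[48:324,:225]
cv2.imwrite('pics/crop.png',W2)
np.set_printoptions(precision=4,suppress=True)
ci=manip.camera_info('top');cj=manip.camera_info('side')
for n,im in(('top',a),('side',b)):
    h=cv2.cvtColor(im,cv2.COLOR_BGR2HSV)
    m=cv2.inRange(h,(3,160,110),(20,255,255))
    k,l,s,c=cv2.connectedComponentsWithStats(m)
    for i in range(1,k):
        if s[i,4]>15: print(n,'orange',s[i],c[i], onz(ci if n=='top' else cj,*c[i],0.09))
    m=cv2.inRange(h,(0,0,0),(180,255,45))
    k,l,s,c=cv2.connectedComponentsWithStats(m)
    for i in range(1,k):
        if 15<s[i,4]<600: print(n,'black',s[i],c[i], onz(ci if n=='top' else cj,*c[i],0.182))
E
```

```text
Traceback (most recent call last):
ValueError: could not broadcast input array from shape (324,800,3) into shape (324,792,3)
```

```bash
python3 - <<'E'
from h import *
a=cv2.imread('pics/top0.png');b=cv2.imread('pics/side0.png')
W2=np.zeros((600,800,3),np.uint8)
W2[:324,:792]=cv2.convertScaleAbs(cv2.resize(a[180:270,240:460],(792,324),interpolation=cv2.INTER_CUBIC),alpha=1.8)
W2[324:600,:276]=cv2.resize(b[270:362,250:342],(276,276),interpolation=cv2.INTER_CUBIC)
W2[324:600,300:576]=cv2.resize(b[180:272,245:337],(276,276),interpolation=cv2.INTER_CUBIC)
cv2.imwrite('pics/crop.png',W2)
np.set_printoptions(precision=4,suppress=True)
ci=manip.camera_info('top');cj=manip.camera_info('side')
for n,im,C in(('top',a,ci),('side',b,cj)):
    h=cv2.cvtColor(im,cv2.COLOR_BGR2HSV)
    for nm,m,z in(('orange',cv2.inRange(h,(3,160,110),(20,255,255)),.09),('black',cv2.inRange(h,(0,0,0),(180,255,45)),.182)):
        k,l,s,c=cv2.connectedComponentsWithStats(m)
        for i in range(1,k):
            if 15<s[i,4]<600: print(n,nm,s[i],c[i],onz(C,*c[i],z))
E
```

```text
top orange [432 220  15  14 172] [439.2209 226.686 ] [ 0.5279 -0.4047  0.09  ]
top orange [402 236  10  10  78] [406.2949 240.4103] [ 0.4906 -0.3172  0.09  ]
top black [393 121  18  20 242] [401.4256 130.438 ] [ 0.7568 -0.2882  0.182 ]
top black [275 193  11  13 112] [280.1339 199.    ] [0.5781 0.0123 0.182 ]
top black [  0 209  28  25 523] [ 12.1396 222.174 ] [0.5128 0.6513 0.182 ]
top black [156 214   8  13  34] [160.5294 220.9706] [0.5203 0.2995 0.182 ]
top black [163 216  15  19 119] [172.042  226.3277] [0.5076 0.2712 0.182 ]
top black [303 221  31  25 251] [318.992  233.5737] [ 0.4945 -0.0827  0.182 ]
top black [419 228   8  12  43] [421.4884 234.3721] [ 0.4958 -0.33    0.182 ]
top black [375 316  18  16 224] [383.5536 323.5179] [ 0.2848 -0.2341  0.182 ]
side orange [277 301  13   9  92] [283.2935 304.8152] [ 0.4882 -0.3153  0.09  ]
side orange [294 309  19  14 210] [303.3333 315.4952] [ 0.5272 -0.3582  0.09  ]
side black [ 0  0  4 24 49] [0.6939 8.8367] [-0.8438  2.4586  0.182 ]
side black [336  65  12  44 294] [340.8844  87.8299] [0.8919 0.6287 0.182 ]
side black [349  89  15  48 351] [355.9345 111.7493] [0.8882 0.4265 0.182 ]
side black [ 88 173  14  14  60] [ 94.25   176.7667] [0.0226 0.2122 0.182 ]
side black [288 187  10  18 150] [292.8667 195.3933] [ 0.5751 -0.0121  0.182 ]
side black [267 242  20  33 259] [275.3127 260.6988] [ 0.4824 -0.2589  0.182 ]
side black [ 62 265  70  33 212] [101.7594 287.6038] [ 0.0804 -0.2664  0.182 ]
side black [395 273  18  26 367] [402.9619 285.8501] [ 0.7437 -0.4019  0.182 ]
side black [183 288  19  27 378] [191.9762 301.0344] [ 0.2824 -0.3483  0.182 ]
```

View pics/crop.png

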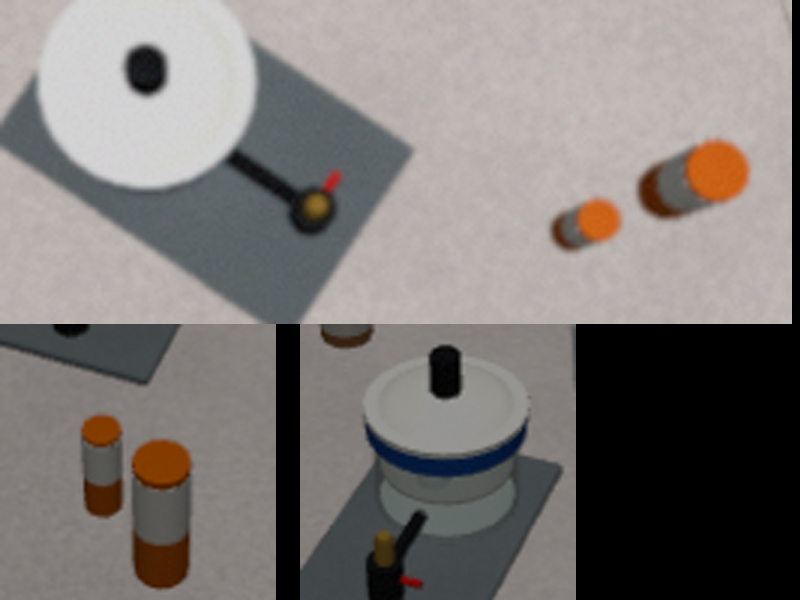

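The crop confirms the choice. The small cartridge's top is at top px (406,240), with the big one to its right. The brass spigot is at about (328,237), with a red lever beside it, and the lid is on the blue-rimmed jar.

```bash
python3 - <<'E'
from h import *
np.set_printoptions(precision=4,suppress=True)
a=cv2.imread('pics/top0.png');b=cv2.imread('pics/side0.png')
for n,im,(x0,y0,x1,y1) in(('top',a,(315,228,340,248)),('side',b,(262,240,292,275))):
    C=manip.camera_info(n);h=cv2.cvtColor(im,cv2.COLOR_BGR2HSV)[y0:y1,x0:x1]
    m=cv2.inRange(h,(12,90,50),(35,255,255)); ys,xs=np.nonzero(m)
    print(n,len(xs),xs.min()+x0,xs.max()+x0,ys.min()+y0,ys.max()+y0,xs.mean()+x0,ys.mean()+y0, onz(C,xs.mean()+x0,ys.mean()+y0,.08 if n=='top' else .07))
C=manip.camera_info('top')
print('big',onz(C,439.2,226.7,.135),'knob',onz(C,280.1,199,.178))
E
```

```text
top 26 325 330 234 239 327.65384615384613 236.34615384615384 [ 0.4997 -0.1125  0.08  ]
side 64 270 275 249 260 272.5 254.1875 [ 0.4978 -0.1107  0.07  ]
big [ 0.5216 -0.3894  0.135 ] knob [0.5789 0.0124 0.178 ]
```

Call:
servo_tool(rows=[[[0,0,6,-0.028,-0.028,0,1],[0,0,6,-0.026,-0.031,0,1],[0,0,6,-0.022,-0.034,0,1],[0,0,6,-0.018,-0.036,0,1],[0,0,6,-0.014,-0.038,0,1],[0,0,6,-0.01,-0.039,0,1],[0,0,6,-0.006,-0.04,0,1],[0,0,6,0,-0.04,0,1]]])

```text
t: 0.77
tcp_pos: [0.0895, 0.3264, 0.2499]
tool_rot: [0.513, 0.858, -0.001, 0.0]
force: [-0.9, -0.4, -0.3]
finger_gap: 0.999
gripper_force: 0.0
```

Call:
servo_tool(rows=[[[0,0,0,-0.027,0.031,0,1],[0,0,0,-0.027,0.031,0,1],[0,0,0,-0.027,0.031,0,1],[0,0,0,-0.027,0.031,0,1],[0,0,0,-0.027,0.031,0,1],[0,0,0,-0.027,0.031,0,1],[0,0,0,-0.027,0.031,0,1],[0,0,0,-0.027,0.031,0,1]]])

```text
t: 1.43
tcp_pos: [0.413, 0.2578, 0.25]
tool_rot: [0.51, 0.86, -0.0, -0.0]
force: [0.5, 0.9, -0.4]
finger_gap: 1.0
gripper_force: 0.0
```

Call:
servo_tool(rows=[[[0,0,0,-0.033,-0.0125,0,1],[0,0,0,-0.033,-0.0125,0,1],[0,0,0,-0.033,-0.0125,0,1],[0,0,0,-0.033,-0.0125,0,1],[0,0,0,-0.033,-0.0125,0,1],[0,0,0,-0.033,-0.0125,0,1],[0,0,0,-0.033,-0.0125,0,1],[0,0,0,-0.033,-0.0125,0,1]]])

```text
t: 2.1
tcp_pos: [0.4502, -0.0224, 0.2502]
tool_rot: [0.51, 0.86, -0.0, -0.0]
force: [1.2, 0.8, 0.3]
finger_gap: 0.998
gripper_force: 0.0
```

Call:
servo_tool(rows=[[[0,0,0,-0.033,-0.0125,0,1],[0,0,0,-0.033,-0.0125,0,1],[0,0,0,-0.033,-0.0125,0,1],[0,0,0,-0.033,-0.0125,0,1],[0,0,0,-0.033,-0.0125,0,1],[0,0,0,-0.033,-0.0125,0,1],[0,0,0,-0.033,-0.0125,0,1],[0,0,0,0,0,0,1]]])

```text
t: 2.77
tcp_pos: [0.4864, -0.2725, 0.2503]
tool_rot: [0.512, 0.859, -0.002, 0.003]
force: [0.4, -0.0, -0.1]
finger_gap: 0.998
gripper_force: 0.0
```

```bash
python3 - <<'E'
from h import *
np.set_printoptions(precision=4,suppress=True)
a,C=snap('wrist','w1.png');print(ray(C,280,210)); s=manip.sense();print(s['tcp_pos'],s['q'])
E
```

```text
(array([ 0.4497, -0.2055,  0.3727]), array([ 0.1491, -0.2785, -0.9489]))
[ 0.4853 -0.2689  0.2499] [-0.7073  0.4331  1.6118 -0.0004  1.0953 -1.2042]
```

View pics/w1.png

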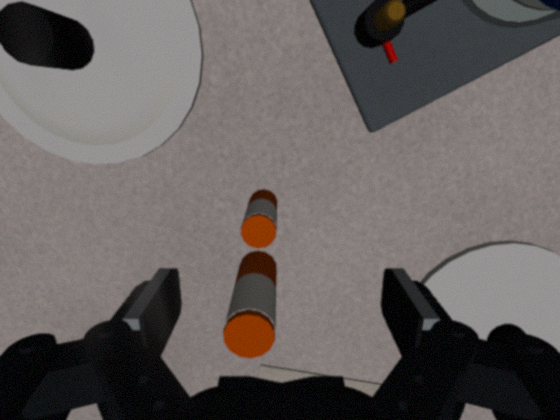

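Wrist view: small cartridge top at (258,231), big one at (249,333), brass spigot at (391,10). The fingers sit clear on both sides.

```bash
python3 - <<'E'
from h import *
np.set_printoptions(precision=4,suppress=True)
a=cv2.imread('pics/w1.png');C=manip.camera_info('wrist')
h=cv2.cvtColor(a,cv2.COLOR_BGR2HSV)
m=cv2.inRange(h,(3,150,150),(20,255,255));k,l,s,c=cv2.connectedComponentsWithStats(m)
for i in range(1,k):
    if s[i,4]>200:
        x,y,w,hh,_=s[i]; r=w/2
        print(s[i],c[i],onz(C,*c[i],.09),onz(C,*c[i],.135), w)
hh=h[0:40,370:420]
m=cv2.inRange(hh,(10,90,70),(35,255,255));ys,xs=np.nonzero(m);print(len(xs),xs.min()+370,xs.max()+370,ys.max(),onz(C,xs.mean()+370,ys.mean(),.083))
s=manip.sense();r=R.from_quat(s['tool_rot']);print(r.as_matrix())
t=np.array(s['tcp_pos'])
for i in range(1,k):
    if s is not None and 200<_ : pass
E
```

```text
257 387 404 19 [ 0.4946 -0.1069  0.083 ]
[[-0.4769  0.879   0.0009]
 [ 0.879   0.4769 -0.0012]
 [-0.0015  0.0002 -1.    ]]Traceback (most recent call last):
  File "<stdin>", line 15, in <module>
NameError: name '_' is not defined
```

```bash
python3 - <<'E'
from h import *
np.set_printoptions(precision=4,suppress=True)
a=cv2.imread('pics/w1.png');C=manip.camera_info('wrist')
h=cv2.cvtColor(a,cv2.COLOR_BGR2HSV);print(h[231,258],h[200,262],h[333,249])
v0=int(h[231,258,2])-45
m=cv2.inRange(h,(3,150,v0),(20,255,255));k,l,s,c=cv2.connectedComponentsWithStats(m)
t=np.array(manip.sense()['tcp_pos']);M=R.from_quat(manip.sense()['tool_rot']).as_matrix()
for i in range(1,k):
    if s[i,4]>200:
        p=onz(C,*c[i],.09);print(s[i],c[i],p,onz(C,*c[i],.135),M.T@(p-t))
E
```

```text
[ 11 255 144] [15 28 73] [ 12 251 145]
[241 215  35  33 899] [258.0745 231.0011] [ 0.4849 -0.3103  0.09  ] [ 0.4792 -0.2931  0.135 ] [-0.036  -0.0201  0.1599]
[ 224  315   51   43 1713] [248.5225 335.7601] [ 0.5271 -0.4117  0.09  ] [ 0.5146 -0.3784  0.135 ] [-0.1452 -0.0314  0.1601]
```

Call:
servo_tool(rows=[[[0,0,0,-0.01,-0.005,0.02,1],[0,0,0,-0.01,-0.005,0.02,1],[0,0,0,-0.01,-0.005,0.02,1],[0,0,0,-0.01,-0.005,0.015,1],[0,0,0,0,0,0,1],[0,0,0,0,0,0,1],[0,0,0,0,0,0,1],[0,0,0,0,0,0,1]]])

```text
t: 3.48
tcp_pos: [0.4869, -0.3092, 0.1765]
tool_rot: [0.509, 0.861, -0.0, 0.001]
force: [1.4, 0.1, -0.1]
finger_gap: 1.0
gripper_force: 0.0
```

```bash
cat > meas.py <<'E'
from h import *
np.set_printoptions(precision=4,suppress=True)
a,C=snap('wrist','w2.png')
h=cv2.cvtColor(a,cv2.COLOR_BGR2HSV)
m=cv2.inRange(h,(3,150,99),(20,255,255));k,l,s,c=cv2.connectedComponentsWithStats(m)
S=manip.sense();t=np.array(S['tcp_pos']);M=R.from_quat(S['tool_rot']).as_matrix();print(t)
for i in range(1,k):
    if s[i,4]>200:
        p=onz(C,*c[i],.09);print(s[i],c[i],p,onz(C,*c[i],.135),M.T@(p-t))
E
python3 meas.py
```

```text
[ 0.487  -0.3094  0.1766]
[ 253  206   47   45 1661] [276.056  227.8513] [ 0.4865 -0.315   0.09  ] [ 0.4786 -0.2996  0.135 ] [-0.0046 -0.0032  0.0866]
[ 228  343   71   39 2026] [264.196  362.8766] [ 0.53   -0.4131  0.09  ] [ 0.5128 -0.3765  0.135 ] [-0.1115 -0.0123  0.0867]
```

Call:
servo_tool(rows=[[[0,0,0,-0.0045,-0.003,0.01,1],[0,0,0,0,0,0.02,1],[0,0,0,0,0,0.02,1],[0,0,0,0,0,0.02,1],[0,0,0,0,0,0.02,1],[0,0,0,0,0,0.015,1],[0,0,0,0,0,0.004,1],[0,0,0,0,0,0,1]]])

```text
t: 4.2
tcp_pos: [0.4854, -0.315, 0.0651]
tool_rot: [0.51, 0.86, 0.0, -0.001]
force: [-1.2, -0.6, 0.7]
finger_gap: 1.001
gripper_force: 0.0
```

Call:
servo_tool(rows=[[[0,0,0,0,0,0,-1],[0,0,0,0,0,0,-1],[0,0,0,0,0,0,-1],[0,0,0,0,0,0,-1],[0,0,0,0,0,0,-1],[0,0,0,0,0,0,-1],[0,0,0,0,0,0,-1],[0,0,0,0,0,0,-1]]], squeeze=40)

```text
t: 4.87
tcp_pos: [0.4865, -0.3158, 0.0673]
tool_rot: [0.51, 0.86, -0.0, 0.001]
force: [-0.6, 0.2, 5.8]
finger_gap: 0.366
gripper_force: 39.4
```

Call:
servo_tool(rows=[[[0,0,0,0,0,-0.005,-1],[0,0,0,0,0,-0.015,-1],[0,0,0,0,0,-0.025,-1],[0,0,0,0,0,-0.025,-1],[0,0,0,0,0,-0.025,-1],[0,0,0,0,0,-0.02,-1],[0,0,0,0,0,-0.005,-1],[0,0,0,0,0,0,-1]]])

```text
t: 5.53
tcp_pos: [0.4866, -0.316, 0.1878]
tool_rot: [0.51, 0.86, -0.0, 0.002]
force: [0.8, -0.0, -1.0]
finger_gap: 0.364
gripper_force: 39.7
```

Call:
servo_tool(rows=[[[0,0,6,0,0,0,-1],[0,0,6,0,0,0,-1],[0,0,6,0,0,0,-1],[0,0,6,0,0,0,-1],[0,0,6,0,0,0,-1],[0,0,6,0,0,0,-1],[0,0,6,0,0,0,-1],[0,0,6,0,0,0,-1]]])

```text
t: 6.2
tcp_pos: [0.485, -0.3145, 0.184]
tool_rot: [0.817, 0.577, -0.0, -0.002]
force: [-0.3, 0.3, -0.3]
finger_gap: 0.362
gripper_force: 39.7
```

Call:
servo_tool(rows=[[[0,0,0,0.015,-0.005,0,-1],[0,0,0,0.035,-0.01,0,-1],[0,0,0,0.035,-0.01,0,-1],[0,0,0,0.035,-0.01,0,-1],[0,0,0,0.02,-0.005,0,-1],[0,0,0,0.004,-0.002,0,-1],[0,0,0,0,0,0,-1],[0,0,0,0,0,0,-1]]])

```text
t: 6.87
tcp_pos: [0.4938, -0.1654, 0.1857]
tool_rot: [0.815, 0.58, -0.0, -0.0]
force: [-0.6, 0.1, -0.8]
finger_gap: 0.366
gripper_force: 39.7
```

```bash
python3 - <<'E'
from h import *
np.set_printoptions(precision=4,suppress=True)
snap('side','s3.png');a,C=snap('wrist','w3.png')
S=manip.sense();t=np.array(S['tcp_pos']);print(t)
h=cv2.cvtColor(a,cv2.COLOR_BGR2HSV)
m=cv2.inRange(h,(12,90,60),(35,255,255));k,l,s,c=cv2.connectedComponentsWithStats(m)
for i in range(1,k):
    if s[i,4]>60: print(s[i],c[i],onz(C,*c[i],.083))
E
```

```text
[ 0.4941 -0.1667  0.186 ]
[244 121  25  27 516] [256.0756 134.0891] [ 0.4969 -0.1109  0.083 ]
[ 236  284   90   81 4725] [280.226  325.1625] [ 0.4642 -0.2521  0.083 ]
```

View pics/w3.png

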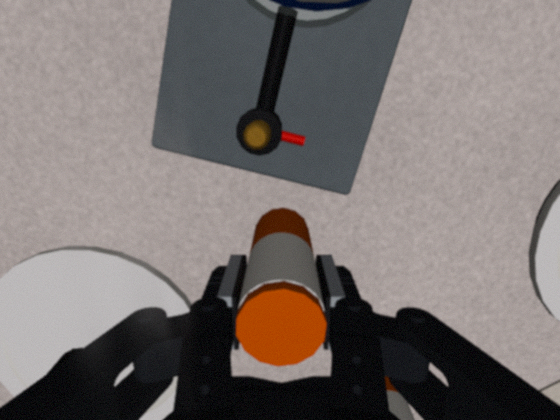

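The spigot tip shows at (256,134), and the cartridge is held upright in the fingers with its top disc at (281,324). Next I check the cartridge axis against the TCP.

```bash
python3 - <<'E'
from h import *
np.set_printoptions(precision=4,suppress=True)
a=cv2.imread('pics/w3.png');C=manip.camera_info('wrist')
h=cv2.cvtColor(a,cv2.COLOR_BGR2HSV)
S=manip.sense();t=np.array(S['tcp_pos']);M=R.from_quat(S['tool_rot']).as_matrix();print(t,M[:,:2])
m=cv2.inRange(h,(3,200,110),(20,255,255));k,l,s,c=cv2.connectedComponentsWithStats(m)
i=1+np.argmax(s[1:,4]);p=onz(C,*c[i],t[2]+.0227);print(s[i],c[i],p,M.T@(p-t))
# predicted outline of upright cartridge bottom circle
x=M.T@(p-t)
for zz in(-.0673,.0227):
  pts=np.array([proj(C,M@(np.array([x[0]+.016*np.cos(q),x[1]+.016*np.sin(q),-zz]))+t) for q in np.linspace(0,6.28,60)])
  print(zz,pts.min(0),pts.max(0))
d=h[200:250,240:330];m=cv2.inRange(d,(0,130,40),(20,255,109));ys,xs=np.nonzero(m);print('dark band',xs.min()+240,xs.max()+240,ys.min()+200)
e=np.array([.4969,-.1109,t[2]])-np.array([p[0],p[1],t[2]]);print('move',M.T@e)
E
```

```text
[ 0.4941 -0.1667  0.186 ] [[ 0.3305  0.9438]
 [ 0.9438 -0.3305]
 [-0.0004  0.0003]]
[ 236  288   91   77 5381] [280.5441 326.3206] [ 0.495  -0.1656  0.2087] [ 0.0013  0.0005 -0.0227]
-0.0673 [253.6035 203.9291] [307.8975 254.6604]
0.0227 [233.5848 284.725 ] [327.5104 364.5811]
dark band 253 310 209
move [ 0.0522 -0.0163 -0.    ]
```

Call:
servo_tool(rows=[[[0,0,0,0.01,-0.003,0,-1],[0,0,0,0.015,-0.005,0,-1],[0,0,0,0.015,-0.005,0,-1],[0,0,0,0.01,-0.003,0,-1],[0,0,0,0.002,-0.0005,0,-1],[0,0,0,0,0,0,-1],[0,0,0,0,0,0,-1],[0,0,0,0,0,0,-1]]])

```text
t: 7.63
tcp_pos: [0.4959, -0.1119, 0.1864]
tool_rot: [0.816, 0.578, 0.0, 0.0]
force: [-0.4, 0.3, -0.9]
finger_gap: 0.367
gripper_force: 39.7
```

```bash
python3 - <<'E'
from h import *
np.set_printoptions(precision=4,suppress=True)
P=[]
for n in('top','side'):
    a,C=snap(n,n+'4.png'); x,y=(315,218) if n=='top' else (240,190)
    h=cv2.cvtColor(a,cv2.COLOR_BGR2HSV)[y:y+70,x:x+60]
    m=cv2.inRange(h,(3,150,60),(20,255,255));k,l,s,c=cv2.connectedComponentsWithStats(m)
    for i in range(1,k):
        if s[i,4]>8: print(n,s[i],c[i]+[x,y],onz(C,*(c[i]+[x,y]),.2087))
S=manip.sense();t=np.array(S['tcp_pos']);M=R.from_quat(S['tool_rot']).as_matrix();print(t,M[:,2],S['force'])
print(M.T@(np.array([.4969,-.1109,t[2]])-t)-[.0013,.0005,0])
E
```

```text
side [24 20 13  9 88] [270.4432 213.6023] [ 0.4971 -0.1132  0.2087]
side [ 26  41  12  13 125] [271.656 237.12 ] [ 0.4843 -0.2043  0.2087]
side [30 64  6  6 13] [271.8462 256.9231] [ 0.4726 -0.2736  0.2087]
[ 0.4957 -0.1118  0.1863] [ 0.0003 -0.0003 -1.    ] [ 0.906  -0.2838 -0.6528]
[-0.      0.0003  0.    ]
```

Call:
servo_tool(rows=[[[0,0,0,0,0,0.008,-1],[0,0,0,0,0,0.012,-1],[0,0,0,0,0,0.008,-1],[0,0,0,0,0,0.005,-1],[0,0,0,0,0,0.004,-1],[0,0,0,0,0,0.004,-1],[0,0,0,0,0,0.004,-1],[0,0,0,0,0,0,-1]]])

```text
t: 8.4
tcp_pos: [0.4952, -0.111, 0.1407]
tool_rot: [0.816, 0.579, -0.0, -0.0]
force: [-0.2, -0.4, -0.6]
finger_gap: 0.363
gripper_force: 39.7
```

Bottom is at about 0.073, around the spigot with no force. Continuing.

Call:
servo_tool(rows=[[[0,0,0,0,0,0.003,-1],[0,0,0,0,0,0.003,-1],[0,0,0,0,0,0.003,-1],[0,0,0,0,0,0.003,-1],[0,0,0,0,0,0.002,-1],[0,0,0,0,0,0.002,-1],[0,0,0,0,0,0.001,-1],[0,0,0,0,0,0,-1]]])

```text
t: 9.07
tcp_pos: [0.4954, -0.1111, 0.1241]
tool_rot: [0.816, 0.579, -0.0, -0.0]
force: [0.3, -1.0, -1.4]
finger_gap: 0.366
gripper_force: 39.7
```

Call:
servo_tool(rows=[[[0,0,0,0,0,0.001,-1],[0,0,0,0,0,0.001,-1],[0,0,0,0,0,0.001,-1],[0,0,0,0,0,0.001,-1],[0,0,0,0,0,0,-1],[0,0,0,0,0,0,-1]]])

```text
t: 9.57
tcp_pos: [0.4958, -0.1112, 0.1222]
tool_rot: [0.815, 0.579, 0.0, 0.001]
force: [-1.6, 0.8, 14.2]
finger_gap: 0.365
gripper_force: 41.1
```

Call:
servo_tool(rows=[[[0,0,0,0,0,0.001,-1],[0,0,0,0,0,0.0005,-1],[0,0,0,0,0,0,-1],[0,0,0,0,0,0,-1]]])

```text
t: 9.9
tcp_pos: [0.4958, -0.1112, 0.1221]
tool_rot: [0.815, 0.579, 0.0, 0.001]
force: [-5.1, 2.4, 25.9]
finger_gap: 0.362
gripper_force: 42.3
```

Call:
servo_tool(rows=[[[0,0,0,0,0,-0.002,-1],[0,0,0,0,0,0,1],[0,0,0,0,0,0,1],[0,0,0,0,0,0,1],[0,0,0,0,0,0,1],[0,0,0,0,0,0,1],[0,0,0,0,0,0,1],[0,0,0,0,0,0,1]]])

```text
t: 10.57
tcp_pos: [0.4955, -0.1111, 0.1205]
tool_rot: [0.816, 0.579, -0.0, -0.0]
force: [-0.6, -0.7, -0.1]
finger_gap: 0.996
gripper_force: 0.0
```

```bash
python3 - <<'E'
from h import *
np.set_printoptions(precision=4,suppress=True)
a,C=snap('side','side5.png');w,_=snap('wrist')
W=np.zeros((420,800,3),np.uint8);W[:420,:390]=cv2.resize(a[190:290,235:328],(390,420));W[:308,390:]=cv2.resize(w,(410,308))
cv2.imwrite('pics/c5.png',W)
h=cv2.cvtColor(a,cv2.COLOR_BGR2HSV)[215:290,245:305]
m=cv2.inRange(h,(3,150,100),(20,255,255));k,l,s,c=cv2.connectedComponentsWithStats(m)
for i in range(1,k):
    if s[i,4]>8: print(s[i],c[i]+[245,215],onz(C,*(c[i]+[245,215]),.145))
print(proj(C,[.4969,-.1109,.145]),proj(C,[.4969,-.1109,.150]),manip.sense()['tcp_pos'])
E
```

```text
[21 14 12  8 77] [271.7013 232.5325] [ 0.4984 -0.1108  0.145 ]
[271.1441 232.6385] [271.072  231.1427] [ 0.4955 -0.1111  0.1207]
```

View pics/c5.png

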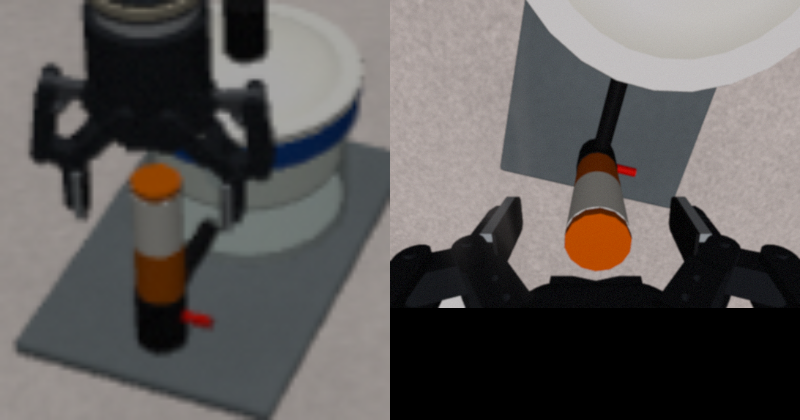

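Cartridge is home: its top is at side px (271.7,232.5) against a predicted (271.1,232.6), and it is upright and released. Now going up and over to the knob.

Call:
servo_tool(rows=[[[0,0,0,0,0,-0.01,1],[0,0,0,0,0,-0.03,1],[0,0,0,0,0,-0.035,1],[0,0,0,0,0,-0.035,1],[0,0,0,0,0,-0.025,1],[0,0,0,0,0,-0.005,1],[0,0,0,0,0,0,1]]])

```text
t: 11.25
tcp_pos: [0.4966, -0.1116, 0.2636]
tool_rot: [0.815, 0.579, 0.001, 0.003]
force: [0.1, -0.3, -0.6]
finger_gap: 0.996
gripper_force: 0.0
```

Call:
servo_tool(rows=[[[0,0,0,0.01,0.003,0,1],[0,0,0,0.03,0.008,0,1],[0,0,0,0.035,0.01,0,1],[0,0,0,0.035,0.01,0,1],[0,0,0,0.015,0.005,0,1],[0,0,0,0.005,0.001,0,1],[0,0,0,0,0,0,1],[0,0,0,0,0,0,1]]])

```text
t: 11.92
tcp_pos: [0.5722, -0.0005, 0.2592]
tool_rot: [0.815, 0.579, -0.002, -0.001]
force: [-0.4, -1.2, 0.5]
finger_gap: 1.001
gripper_force: 0.0
```

```bash
python3 - <<'E'
from h import *
np.set_printoptions(precision=4,suppress=True)
a,C=snap('wrist','w6.png')
S=manip.sense();t=np.array(S['tcp_pos']);M=R.from_quat(S['tool_rot']).as_matrix();print(t)
print(proj(C,[.579,.0124,.182]),proj(C,[.579,.0124,.14]))
h=cv2.cvtColor(a,cv2.COLOR_BGR2HSV)
m=cv2.inRange(h,(0,0,0),(180,255,60));k,l,s,c=cv2.connectedComponentsWithStats(m)
for i in range(1,k):
    if s[i,4]>300: print(s[i],c[i])
E
```

```text
[ 0.5722 -0.0011  0.2597]
[284.0958 203.4972] [283.8157 186.4052]
[ 19   5  30  55 648] [37.4367 36.0123]
[ 261  167   46   57 2099] [283.5684 195.4245]
[ 233  267   40   75 1084] [251.0959 288.6836]
[    0   269   560   151 42105] [280.1626 370.0641]
```

View pics/w6.png

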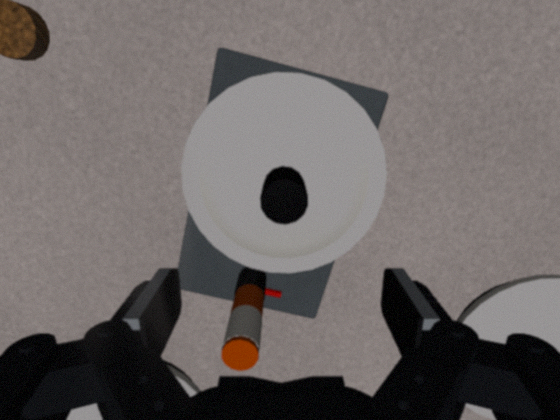

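The knob top is centred at about (284,203), matching the predicted point, and the cartridge stands on the spigot at (240,353). Descending onto the knob.

Call:
servo_tool(rows=[[[0,0,0,0.01,0.001,0,1],[0,0,0,0.005,0.001,0.01,1],[0,0,0,0,0,0.025,1],[0,0,0,0,0,0.025,1],[0,0,0,0,0,0.02,1],[0,0,0,0,0,0.01,1],[0,0,0,0,0,0.004,1],[0,0,0,0,0,0,1]]])

```text
t: 12.63
tcp_pos: [0.5798, 0.0128, 0.1659]
tool_rot: [0.816, 0.579, -0.001, -0.001]
force: [0.2, 0.1, -0.6]
finger_gap: 1.0
gripper_force: 0.0
```

Call:
servo_tool(rows=[[[0,0,0,0,0,0,-1],[0,0,0,0,0,0,-1],[0,0,0,0,0,0,-1],[0,0,0,0,0,0,-1],[0,0,0,0,0,0,-1],[0,0,0,0,0,0,-1],[0,0,0,0,0,0,-1],[0,0,0,0,0,0,-1]]], squeeze=70)

```text
t: 13.3
tcp_pos: [0.5798, 0.0131, 0.1679]
tool_rot: [0.816, 0.579, -0.0, -0.0]
force: [-1.7, -0.5, 6.0]
finger_gap: 0.334
gripper_force: 69.1
```

Call:
servo_tool(rows=[[[0,0,0,0,0,-0.0005,-1],[0,0,0,0,0,-0.0005,-1],[0,0,0,0,0,-0.0005,-1],[0,0,0,0,0,-0.0005,-1],[0,0,0,0,0,0,-1]]])

```text
t: 13.72
tcp_pos: [0.5798, 0.0129, 0.1681]
tool_rot: [0.816, 0.579, -0.0, -0.0]
force: [0.9, 0.3, -4.7]
finger_gap: 0.332
gripper_force: 69.2
```

Call:
servo_tool(rows=[[[0,0,0,0,0,-0.0005,-1],[0,0,0,0,0,-0.0005,-1],[0,0,0,0,0,0,-1]]])

```text
t: 13.97
tcp_pos: [0.5795, 0.013, 0.1689]
tool_rot: [0.816, 0.579, -0.001, -0.001]
force: [0.1, 0.4, -8.4]
finger_gap: 0.331
gripper_force: 69.5
```

Call:
servo_tool(rows=[[[0,0,0,0,0,-0.0005,-1],[0,0,0,0,0,-0.0005,-1],[0,0,0,0,0,0,-1]]])

```text
t: 14.22
tcp_pos: [0.5793, 0.013, 0.1696]
tool_rot: [0.816, 0.579, -0.001, -0.001]
force: [0.6, 0.5, -14.4]
finger_gap: 0.335
gripper_force: 69.9
```

Call:
servo_tool(rows=[[[0,0,0,0,0,-0.0005,-1],[0,0,0,0,0,-0.0005,-1],[0,0,0,0,0,0,-1]]])

```text
t: 14.47
tcp_pos: [0.5791, 0.0129, 0.1701]
tool_rot: [0.816, 0.579, -0.001, -0.001]
force: [0.8, 0.2, -22.9]
finger_gap: 0.33
gripper_force: 70.5
```

Call:
servo_tool(rows=[[[0,0,0,0,0,-0.0005,-1],[0,0,0,0,0,-0.0005,-1],[0,0,0,0,0,0,-1]]])

```text
t: 14.72
tcp_pos: [0.5801, 0.013, 0.1742]
tool_rot: [0.816, 0.579, -0.0, -0.0]
force: [-2.0, 1.6, -7.7]
finger_gap: 0.334
gripper_force: 71.8
```

The seal broke gently. Raising to about a 20 mm gap.

Call:
servo_tool(rows=[[[0,0,0,0,0,-0.002,-1],[0,0,0,0,0,-0.002,-1],[0,0,0,0,0,-0.003,-1],[0,0,0,0,0,-0.003,-1],[0,0,0,0,0,-0.003,-1],[0,0,0,0,0,-0.002,-1],[0,0,0,0,0,0,-1],[0,0,0,0,0,0,-1]]])

```text
t: 15.38
tcp_pos: [0.581, 0.0127, 0.1885]
tool_rot: [0.816, 0.579, 0.001, 0.001]
force: [0.3, 0.7, -4.2]
finger_gap: 0.334
gripper_force: 72.5
```

```bash
python3 - <<'E'
from h import *
np.set_printoptions(precision=4,suppress=True)
a,C=snap('side','s7.png');b=cv2.imread('pics/side0.png')
S=manip.sense();print(S['tcp_pos'],S['force'])
W=np.zeros((450,800,3),np.uint8)
for i,im in enumerate((b,a)): W[:,i*400:i*400+400]=cv2.resize(im[180:290,240:338],(400,450))
cv2.imwrite('pics/c7.png',W)
for im in(b,a):
    hh=cv2.cvtColor(im,cv2.COLOR_BGR2HSV);print([hh[v,293].tolist() for v in range(204,238,2)])
h=cv2.cvtColor(a,cv2.COLOR_BGR2HSV)[215:290,245:305]
m=cv2.inRange(h,(3,150,100),(20,255,255));k,l,s,c=cv2.connectedComponentsWithStats(m)
print([c[i]+[245,215] for i in range(1,k) if s[i,4]>8])
for z in(.135,.155): print(proj(C,[.579,.0124,z]))
E
```

```text
[0.5807 0.0127 0.1881] [-0.4697 -0.2273 -3.8621]
[[0, 0, 37], [15, 3, 149], [30, 2, 149], [0, 2, 149], [30, 2, 149], [15, 3, 150], [30, 2, 148], [0, 2, 149], [20, 5, 149], [30, 5, 145], [30, 6, 83], [109, 230, 61], [109, 242, 59], [109, 189, 62], [86, 22, 82], [72, 14, 88], [68, 11, 91]]
[[0, 2, 161], [15, 3, 161], [0, 2, 161], [0, 2, 161], [15, 3, 161], [30, 3, 160], [23, 6, 158], [23, 11, 92], [30, 9, 30], [109, 40, 139], [109, 230, 111], [109, 239, 65], [109, 239, 65], [110, 183, 67], [86, 20, 88], [73, 18, 97], [60, 10, 99]]
[array([271.7013, 232.5325])]
[292.6541 203.9259]
[292.5623 198.1241]
```

View pics/c7.png

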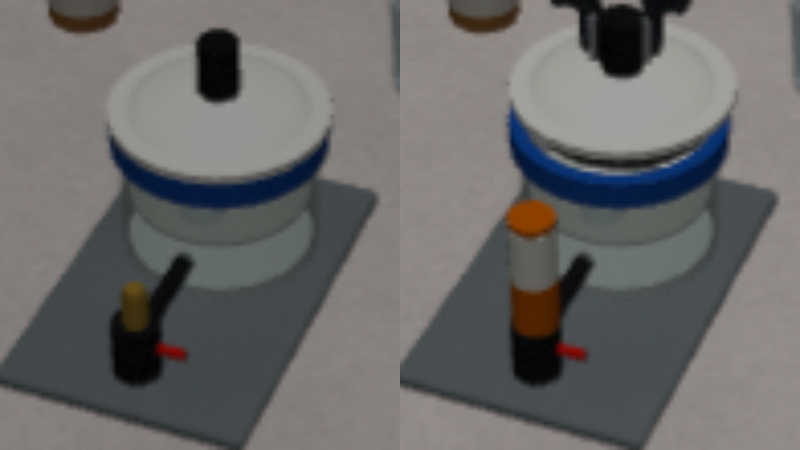

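The side crop shows the lid level over the rim. Its edge rose about 6 px, which is roughly 20 mm, and the cartridge is still home at (271.7,232.5). Handing in.

```bash
python3 -c "
from station import manip
print(manip.sign_off())"
```

```text
the job is handed in; nothing more can be done
None
```

The job is handed in: the cartridge is home on the vent spigot and released, and the lid is gripped level and centred about 20 mm above the rim; no verdict came back at hand-in.

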